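Lay stool rails on the extraction sanding station and set its damper

TASK

Get the sanding station ready for the tenoned stool rails: take the cork sanding block off the perforated deck and lay it flat on the solid green side strip, clear of the buttons, swing the stop bar out across the far edge of the deck until it clicks home, then lay every long rail from the rubber mat flat on the deck, side by side, pointing squarely at the stop bar with one end right up against it. Turn the damper knob so that its pointer stands on the long white index line, and once all that is right press the flat green start button right down and let go. Do not knock over or shift the glue bottle or the wax jar, and leave the short offcut where it is.

Things in the scene. Friction and masses are not known exactly. Their poses are not given: they have to be found in the camera images.
- station: Sanding station fixed on the bench: green box, 300 mm deep (x), y -150 to +230 mm, 110 mm high. Origin: on the bench under the perforated deck's middle; x away from the robot at yaw 0, y left, z up. Deck: flat top at z 110 mm, x and y -150 to +150 mm. Solid strip at y 150 to 230 mm with the buttons: a red mushroom stop (38 mm wide, 24 mm high, not needed) stands 63 mm nearer than start.
- stop_bar (a joint): Stop bar's angle: aluminium bar 275 x 20 x 30 mm (high) on a vertical pin in the deck's far right corner. 0: folded along the right edge, pointing to station -x. Grows clockwise from above, over the deck, to 1.571 (end stop): then along the far edge to +y, near face at station x +125 mm. Light friction; a spring detent at 1.3 to 1.45 (under 1 N m) is to be overcome, then holds it at the stop.
- stop_bar_hinge (a point): Pin axis of the stop bar at deck height (station x +135, y -138, z 110 mm).
- stop_bar_ball (a point): Centre of the black ball handle, 28 mm across, on a 12 mm stem on top of the stop bar, 170 mm from the pin and 57 mm above the deck (27 mm above the bar's top face).
- damper (a joint): Angle of the damper knob, anticlockwise seen from above: 0 when its pointer is along the station's +x direction; on the index line at 0.90. Range -0.15 to 1.65. Friction about 0.08 N m; stays where it is left.
- damper_grip (a point): On the knob's vertical axis, at mid height of its bar grip. The grip is a black upright bar 56 mm long, 12 mm thick, 24 mm high, centred on the axis, its underside 7 mm above the plate; this point's x axis runs along the bar to the pointer end (white line on top).
- start (a joint): Travel of the flat round green start button, pressed downwards: 0 out, 0.005 m fully down. Springs back; about 4 N at the bottom.
- start_top (a point): Middle of the start button's top face (26 mm across).
- mat: Thin fixed rubber mat on the bench, 340 x 370 x 2 mm, on which the rails lie at the start; origin under its centre.
- rail0: Stool rail, solid wood, about 100 g: body 164 x 30 x 22 mm (high) with a tenon (20 mm wide, 10 mm thick) centred on each end, 18 mm long, so 200 mm overall. Origin: centre of its underside; x along its length, z up. Both ends and both broad faces are alike. May be absent.
- rail1: As rail0. May be absent.
- rail2: As rail0. May be absent.
- rail3: As rail0. May be absent.
- offcut: Short offcut of the same wood, 50 x 30 x 22 mm, on the mat near its edge closest to the robot; not to be moved. Origin: centre of its underside.
- sanding_block: Cork sanding block 75 (x) x 50 (y) x 22 mm high, lying on the perforated deck at the start. Its place is the solid green side strip: free space for it there at station x 45 to 150 mm, beyond the start button. Origin: centre of its underside.
- glue: Glue bottle, 60 mm across, 170 mm tall, standing on the bench to the left, between the robot and the duct. Origin: centre of its underside.
- wax: Squat jar, 80 mm across, 60 mm tall, standing beyond the mat. Origin: centre of its underside.
- index_line (a point): Outer part of the long white index line on the damper's round dark plate (100 mm across, level with the deck, on top of the 84 mm duct at the station's left; its other marks are short grey ones). Point: 45 mm from the knob's axis, 0.90 rad anticlockwise (from above) of the station's +x.

How it is judged:
On the way, in this order (a step that is already met when the one before it is completed fails the run):
1. the stop bar is swung out and seated in its end detent (within 4 degrees of the end stop) (value of joint stop_bar above 1.5 rad), for 0.2 s.
2. every rail present lies flat on the deck, squarely against the stop bar, the sanding block lies on the side strip and the damper pointer is on the index line (in any order) (value of joint stop_bar above 1.5 rad and y of sanding_block in the frame of station between 0.162 and 0.224 m and x of sanding_block in the frame of station between -0.15 and 0.15 m and ((angle between sanding_block's own z axis and vertical below 0.06 rad and height (world z) of sanding_block between 0.104 and 0.118 m) or (angle between sanding_block's own z axis and vertical above 3.08 rad and height (world z) of sanding_block between 0.126 and 0.14 m)) and value of joint damper between 0.81 and 0.99 rad and x of rail0 in the frame of station between 0.017 and 0.035 m and y of rail0 in the frame of station between -0.13 and 0.13 m and ((angle between rail0's own z axis and vertical below 0.06 rad and height (world z) of rail0 between 0.104 and 0.117 m) or (angle between rail0's own z axis and vertical above 3.08 rad and height (world z) of rail0 between 0.126 and 0.139 m)) and angle between the x axis of each of rail0, rail1, rail2, rail3 and the x axis of station, either way round below 0.12 rad and linear speed of each of rail0, rail1, rail2, rail3 below 0.02 m/s and x of rail1 in the frame of station between 0.017 and 0.035 m and y of rail1 in the frame of station between -0.13 and 0.13 m and ((angle between rail1's own z axis and vertical below 0.06 rad and height (world z) of rail1 between 0.104 and 0.117 m) or (angle between rail1's own z axis and vertical above 3.08 rad and height (world z) of rail1 between 0.126 and 0.139 m)) and x of rail2 in the frame of station between 0.017 and 0.035 m and y of rail2 in the frame of station between -0.13 and 0.13 m and ((angle between rail2's own z axis and vertical below 0.06 rad and height (world z) of rail2 between 0.104 and 0.117 m) or (angle between rail2's own z axis and vertical above 3.08 rad and height (world z) of rail2 between 0.126 and 0.139 m)) and x of rail3 in the frame of station between 0.017 and 0.035 m and y of rail3 in the frame of station between -0.13 and 0.13 m and ((angle between rail3's own z axis and vertical below 0.06 rad and height (world z) of rail3 between 0.104 and 0.117 m) or (angle between rail3's own z axis and vertical above 3.08 rad and height (world z) of rail3 between 0.126 and 0.139 m))), for 0.2 s.
3. the start button is pressed down (at least 3.5 of 5 mm) with all that still right (all of step 2 and value of joint start above 0.0035 m), for 0.05 s.
At the end, for the whole second after the job is handed in: Stop bar within 0.07 rad of its end stop; each rail at rest flat on the deck, unstacked, within 0.12 rad of square to the bar, end within 8 mm of it, middle within 130 mm of the deck's middle line; block flat on the side strip; damper within 0.09 rad of the line; button let go (all of step 2 and value of joint start below 0.0015 m); the robot touches nothing.
It fails at once if the glue bottle or the wax jar is knocked over or shifted more than 50 mm (angle between any of glue, wax's own z axis and vertical above 0.5 rad or distance of any of glue, wax from where it was at the start of the episode above 0.05 m).
It fails at once if the short offcut is moved more than 90 mm (distance of offcut from where it was at the start of the episode above 0.09 m).
Of rail0, rail1, rail2, rail3 only 3 to 4 are there at a start; the rules pass over those that are not, and their reading is None.
At some moment in a run one of rail0, rail1, rail2, rail3 may be knocked a few centimetres aside while the robot is not near it.
Once in a run the grip may slacken for a moment while it holds something.
It also fails if it takes over 210 s, if anything falls off the work surface, if the arm or the gripper's body presses on something with over 40 N, if the wrist force passes 120 N, or if a joint passes its speed limit or range.

ROBOT

A 7-joint arm with a two-finger parallel gripper is mounted at the origin on the work surface. World frame = base frame: x ahead of the robot, y to its left, z up, the work surface at z = 0. Lengths are in m, angles in rad, forces in N, time in s.
With the tool pointing down it reaches from about 0.4 to 0.75 m from the base axis. Payload 19.5 kg.
Tool frame: the origin (TCP) lies midway between the tips of the shut fingers; the grasp point (between the pads) lies 19 mm behind it; z points along the fingers, y is the line along which they close (so a half turn about z gives the same grasp; the last joint's range is limited). The gripper opens to 85 mm and grips with 20 to 120 N. Pads are 22 mm wide; open, the fingers measure 114 mm over their backs; the gripper's body (76 mm by 85 mm) begins 54 mm behind the grasp point. The pads swing forward as they close: fully open they stand 13 mm farther back than shut.
Start: joints at [-1.201, 0.707, -0.028, 1.485, 0.022, 0.951, -0.075], TCP at [0.23, 0.527, 0.231] pointing down, gripper open.
Joint ranges: [-2.71, 2.71], [-0.32, 2.16], [-1.57, 1.52], [0, 2.45], [-1.46, 4.6], [0, 2.02], [-2.83, 2.83]. Speed limits (rad/s): [1.89, 1.89, 2.57, 2.57, 3.01, 3.01, 3.01].

INTERFACE

Orientations are given as a rotation vector (axis times angle).
In Python, from bench import manip, snapshot, hand_in, find_in, trace gives the robot as it stands. Calls block until the motion is done:
- manip.reach(position, orientation): joint-space move of the TCP to a pose.
- manip.move_linear(position, max_speed=0.15, orientation=None, guard=None): straight line of the TCP; orientation=None keeps the orientation; max_speed is the mean speed in m/s. With guard (N) it stops when the force on the tool has changed by that much, and returns True; else False.
- manip.set_joints(angles): joint-space move.
- manip.set_gripper(opening): finger opening in m; the grip force is fixed at half the most; returns when the fingers have stopped.
- manip.wait(seconds).
- manip.ik(position, orientation): joint angles nearest the present ones, or None.
- manip.observe(): the state.
- snapshot(name): name is "scene" or "top" or "wrist"; returns a dict with "frame" (400x640x3 uint8, blue, green, red), "range_z" (400x640 float32, m along the optical axis (not along the pixel's ray), 0 where there is no reading), "mtx" (3x3 intrinsics, pixels), "D" ([k1, k2, p1, p2, k3] as OpenCV has them; the pictures are not rectified), "extrinsics" (4x4, takes a point from world to camera coordinates). Camera axes: x right, y up, looking along -z (the intrinsics and any distortion apply to the point x, -y, -z); pixel columns grow to the right and rows downward; lengths in m; the calibration is good to about 2 mm. A picture is of the moment at which its call begins.
A pose or a line that the arm cannot do raises manip.IKError and nothing moves.
- hand_in(): hands the job in; it is judged then, once.
Trained networks look in the newest picture that a camera, given by its name, has taken for a name from the list of things; names that differ only in an ending like _2 or _b are one class to them, and where a whole thing is asked for, a point or a joint stands for the part that bears it (a point fixed in the world has none). Each returns a list of dicts, best first, with "p" (0 to 1); they miss things now and then, are a little off and sometimes report something else, mostly with a low value. They report only what shows in the picture. A call takes as long as a camera call.
- find_in(camera, label): "extent" ([centre column, centre row, width, height] in pixels, round what is visible of it).
- trace(camera, label): "region" (400x640 bool, what is visible of it) and "extent" ([centre column, centre row, width, height] in pixels, round what is visible of it).
The state is a dict: "time": time; "joint_positions": joint angles; "joint_vel": joint speeds; "tau": joint torques, N m; "position": TCP position; "orientation": TCP orientation; "contact_force": force on the tool from outside, world axes, zero at the start; "wrist_torque": the same for the moment, N m; "width": finger opening in m; "grasp_force": force on a finger pad.
Only numpy, scipy, OpenCV 4.12 (cv2) and the standard library are available. Lean on these libraries where they do the work, as an engineer would, in place of code of your own. Each camera call takes 0.05 s, during which the arm holds its last target. There are 200 camera calls.

## Working session

There is one attempt and no reset: what is moved stays moved. The work goes in short steps, each a Python script; the robot and the scene stay as the last script left them, time stands still between calls to the robot, and variables do not carry over. Pictures are saved under pics/ and viewed, at most 14 in all, crops included, and the job is handed in when it is done.

```bash
ls; mkdir -p pics; cat > h.py <<'E'
import numpy as np, cv2
from bench import manip, snapshot, hand_in, find_in, trace
from scipy.spatial.transform import Rotation as R
def cloud(s):
    """world xyz for each pixel, HxWx3 (nan where no range)"""
    K,D,E=np.array(s["mtx"]),np.array(s["D"],float),np.array(s["extrinsics"])
    v,u=np.mgrid[0:400,0:640]
    n=cv2.undistortPoints(np.stack([u,v],-1).reshape(-1,1,2).astype(np.float64),K,D).reshape(400,640,2)
    z=np.where(s["range_z"]>0,s["range_z"],np.nan)
    c=np.stack([n[...,0]*z,-n[...,1]*z,-z],-1)
    return (c-E[:3,3])@E[:3,:3]
def down(yaw):
    """tool down, tool y (closing line) ... tool x axis at angle yaw in world"""
    return (R.from_euler('z',yaw)*R.from_euler('x',np.pi)).as_rotvec()
E
python3 - <<'E'
from h import *
for c in("top","scene"):
    s=snapshot(c); cv2.imwrite(f"pics/{c}0.png",s["frame"]); P=cloud(s)
    np.savez(f"{c}0.npz",P=P,f=s["frame"])
    for l in("rail0","offcut","sanding_block","glue","wax","stop_bar","stop_bar_ball","damper","damper_grip","start","start_top","mat","station","index_line"):
        try: r=trace(c,l)
        except Exception as e: print(l,e); continue
        for d in r[:6]:
            q=P[d["region"]]; q=q[np.isfinite(q[:,0])]
            print(c,l,round(d["p"],2),np.round(d["extent"]).astype(int),d["region"].sum(),np.round(np.median(q,0),3) if len(q) else None, np.round(np.percentile(q[:,2],95),3) if len(q) else '')
o=manip.observe(); print(o["time"],o["orientation"],o["position"])
E
```

```text
bench.py
pics
top rail0 0.94 [410 217  28  62] 721 [ 0.472 -0.258  0.023] 0.028
top rail0 0.87 [376 222  26  64] 676 [ 0.46  -0.169  0.023] 0.028
top rail0 0.59 [438 201  26  67] 706 [ 0.509 -0.342  0.023] 0.028
top offcut 0.75 [472 254  21  12] 227 [ 0.349 -0.423  0.023] 0.029
top sanding_block 0.83 [273 205  26  34] 538 [0.505 0.121 0.131] 0.136
top glue 0.66 [168 263  31  24] 612 [0.368 0.403 0.112] 0.171
top wax 0.58 [374 143  30  30] 680 [ 0.683 -0.183  0.058] 0.064
top stop_bar 0.59 [326 186  20 106] 820 [ 0.531 -0.023  0.14 ] 0.177
top stop_bar 0.33 [202 203  10   8] 61 [0.525 0.306 0.132] 0.136
top stop_bar_ball 0.71 [326 188  19 104] 790 [ 0.522 -0.023  0.14 ] 0.177
top damper 0.75 [167 202  11  24] 209 [0.53  0.398 0.131] 0.144
top damper_grip 0.55 [170 201  16  19] 216 [0.532 0.398 0.129] 0.144
top damper_grip 0.25 [196 161 287 203] 21929 [0.549 0.232 0.109] 0.132
top start 0.58 [204 202   8   6] 74 [0.526 0.305 0.132] 0.136
top start_top 0.38 [202 203   9  11] 55 [0.525 0.305 0.132] 0.136
top mat 0.64 [423 219 146 139] 12199 [ 0.462 -0.314  0.002] 0.007
top station 0.87 [
[... 1013 characters left out ...]

scene damper_grip 0.59 [421 155  21  15] 204 [0.532 0.398 0.128] 0.143
scene damper_grip 0.58 [359 186  31  21] 471 [0.514 0.108 0.132] 0.135
scene start 0.6 [360 188  29  18] 430 [0.515 0.108 0.132] 0.135
scene start 0.52 [402 163   6   5] 51 [0.528 0.299 0.133] 0.136
scene start_top 0.44 [400 166  10   7] 55 [0.53  0.299 0.133] 0.136
scene mat 0.9 [224 308 210 152] 12981 [ 0.502 -0.362  0.003] 0.006
scene mat 0.17 [444 254 325 211] 20088 [0.639 0.227 0.082] 0.134
scene station 0.57 [446 255 327 209] 20430 [0.639 0.229 0.081] 0.133
scene index_line 0.57 [444 254 328 211] 20545 [0.639 0.228 0.081] 0.133
1.5 [-6.42225273e-01 -3.07519744e+00  2.29830693e-04] [0.23011237 0.52690588 0.2312637 ]
```

```bash
python3 - <<'E'
import cv2
a=cv2.imread("pics/top0.png"); cv2.imwrite("pics/v1.png",cv2.resize(a[70:330,110:510],(800,520),interpolation=cv2.INTER_CUBIC))
a=cv2.imread("pics/scene0.png"); cv2.imwrite("pics/v2.png",cv2.resize(a[100:400,100:500],(800,600),interpolation=cv2.INTER_CUBIC))
E
```

```text
(no output)
```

View pics/v1.png

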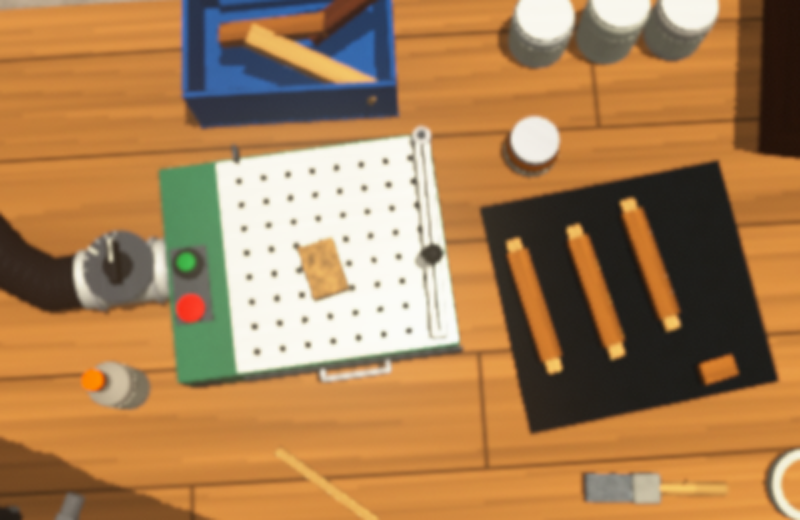

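View pics/v2.png

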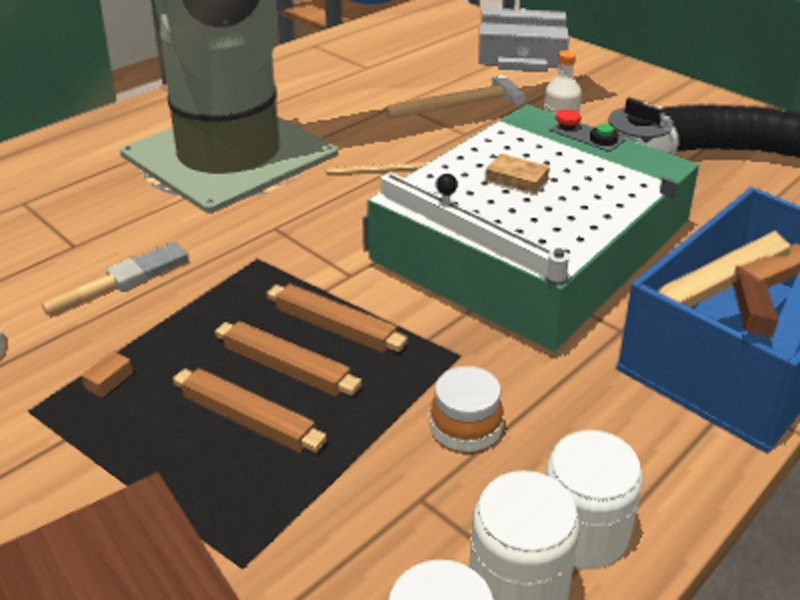

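Top view (crop ×2, offset 110,70): station turned slightly anticlockwise, the bar folded on the right with its ball at crop (431,254), three rails on the mat, knob at (118,265), and the block mid-deck at (322,268). Next I fit the poses.

```bash
cat > fit.py <<'E'
from h import *
def rect(q):
    """robust min-area rect of xy points (m): centre, yaw of long axis, (long, short)"""
    (c,(w,h),a)=cv2.minAreaRect((q[:,:2]*1000).astype(np.float32))
    a=np.radians(a); 
    if w<h: w,h=h,w; a+=np.pi/2
    return np.array(c)/1000,(a+np.pi/2)%np.pi-np.pi/2,(round(w,1),round(h,1))
def core(q,zlo,zhi):
    q=q[np.isfinite(q[:,0])]; return q[(q[:,2]>zlo)&(q[:,2]<zhi)]
def clean(m): return cv2.morphologyEx(m.astype(np.uint8),cv2.MORPH_OPEN,np.ones((3,3)))>0
E
python3 - <<'E'
from fit import *
for c in("top","scene"):
    d=np.load(f"{c}0.npz"); P,f=d["P"],d["f"].astype(int)
    hsv=cv2.cvtColor(d["f"],cv2.COLOR_BGR2HSV)
    z=P[...,2]; near=(P[...,1]>-0.1)&(P[...,1]<0.4)&(P[...,0]<0.8)&(P[...,0]>0.3)
    lev=near&(z>.104)&(z<.117)
    green=clean(lev&(hsv[...,0]>55)&(hsv[...,0]<90)&(hsv[...,1]>80))
    white=clean(lev&(hsv[...,1]<50)&(hsv[...,2]>180))
    n,lab,st,_=cv2.connectedComponentsWithStats(green.astype(np.uint8)); 
    print(c,"green",[ (s[4]) for s in st[1:]], rect(P[green]),"white",rect(P[white]), np.median(z[white]))
    u=green|white; n,lab,st,_=cv2.connectedComponentsWithStats(cv2.dilate(u.astype(np.uint8),np.ones((5,5))))
    u&=lab==1+np.argmax(st[1:,4]); print(" union",rect(P[u]))
    hi=near&(z>.150)&(z<.185)&(P[...,1]<.1); print(" ball",np.median(P[hi],0),z[hi].max(),hi.sum())
    bar=clean(near&(z>.135)&(z<.146)&(P[...,1]<.1)); print(" bar",rect(P[bar]))
    gb=near&(z>.12)&(hsv[...,0]>50)&(hsv[...,0]<75)&(hsv[...,1]>100)&(P[...,1]>.2);print(" start",np.median(P[gb],0),gb.sum())
    rb=near&(z>.12)&((hsv[...,0]<8)|(hsv[...,0]>172))&(hsv[...,1]>150)&(P[...,1]>.2);print(" red",np.median(P[rb],0),rb.sum())
    kn=(z>.137)&(z<.15)&(P[...,1]>.33)&(P[...,1]<.46)&(abs(P[...,0]-.53)<.06);print(" knob",rect(P[kn]),kn.sum(),np.percentile(z[kn],95))
    bl=near&(z>.127)&(z<.137)&(P[...,1]>.06)&(P[...,1]<.17)&(hsv[...,1]>60); print(" block",rect(P[bl]))
    r=near*0+((z>.017)&(z<.029)&(P[...,1]<-.1)&(P[...,1]>-.5)&(P[...,0]<.7)&(P[...,0]>.2)); n,lab,st,_=cv2.connectedComponentsWithStats(r.astype(np.uint8))
    for i in range(1,n):
        if st[i,4]>60: print("  rail",rect(P[lab==i]),st[i,4],np.round(np.median(P[lab==i],0),3))
E
```

```text
top green [np.int32(1954)] (array([0.51829596, 0.29548108]), np.float64(0.07723327783133027), (294.8, 74.7)) white (array([0.53583789, 0.1076247 ]), np.float64(-1.4880771285327064), (299.9, 298.2)) 0.11005392054290086
 union (array([0.53245227, 0.14542047]), np.float64(-1.4855106651573324), (375.3, 298.4))
 ball [ 0.50876191 -0.02369251  0.17561441] 0.1823312877386835 98
 bar (array([ 0.54024872, -0.02365212]), np.float64(0.029009578647043233), (269.7, 19.9))
 start [0.52687498 0.30506557 0.13124672] 88
 red [0.46440918 0.29910648 0.1336264 ] 154
 knob (array([0.53148962, 0.40144919]), np.float64(0.10887000871768238), (55.5, 12.8)) 87 0.14519199685358655
 block (array([0.61713074, 0.11435255]), np.float64(0.004322819934801769), (301.9, 105.2))
  rail (array([ 0.50961975, -0.34291382]), np.float64(0.23632989717428354), (196.7, 32.1)) 603 [ 0.509 -0.343  0.023]
  rail (array([ 0.4730329 , -0.26013672]), np.float64(0.25276934091199044), (194.8, 32.0)) 618 [ 0.47  -0.26   0.023]
  rail (array([ 0.45847034, -0.16864742]), np.float64(0.25029399925778906), (196.9, 31.3)) 625 [ 0.457 -0.168 
[... 832 characters left out ...]
5 0.1443725857251383
 block (array([0.61855939, 0.11588129]), np.float64(-0.014734737679190424), (301.8, 105.4))
  rail (array([ 0.20813055, -0.27420264]), np.float64(1.5243452047456252), (103.6, 18.0)) 127 [ 0.208 -0.278  0.02 ]
  rail (array([ 0.45992334, -0.1701929 ]), np.float64(0.21183124528004926), (200.5, 34.2)) 684 [ 0.468 -0.171  0.024]
  rail (array([ 0.47355838, -0.25962988]), np.float64(0.24094016191634693), (202.5, 33.8)) 840 [ 0.483 -0.261  0.026]
  rail (array([ 0.34956543, -0.42499432]), np.float64(-1.3578781955397154), (51.0, 33.2)) 249 [ 0.353 -0.427  0.025]
  rail (array([ 0.50880646, -0.34347388]), np.float64(0.24665477298343896), (202.7, 32.9)) 938 [ 0.518 -0.344  0.024]
```

```bash
cat >> fit.py <<'E'
S=np.array([0.535,0.1053]); PSI=0.082
C,s_=np.cos(PSI),np.sin(PSI); RS=np.array([[C,-s_],[s_,C]])
def W(x,y): return S+RS@[x,y]
def ST(p): return RS.T@(np.asarray(p)[:2]-S)
def pick_yaw(xy,z,yaw):
    best=None
    for y in(yaw,yaw+np.pi,yaw-np.pi):
        q=manip.ik([*xy,z],down(y))
        if q is not None and (best is None or abs(q[6])<best[0]): best=(abs(q[6]),y)
    return best[1]
def go(xy,z,yaw): manip.reach([*xy,z],down(yaw))
def lin(xy,z,v=.15,yaw=None,guard=None): return manip.move_linear([*xy,z],v,None if yaw is None else down(yaw),guard)
def st():
    o=manip.observe(); return f"t={o['time']:.1f} w={o['width']:.4f} g={o['grasp_force']} F={np.round(o['contact_force'],1)} p={np.round(o['position'],4)}"
def objs(cam,label,zlo,zhi,n=1,minp=.3):
    s=snapshot(cam); P=cloud(s); out=[]
    for d in trace(cam,label)[:8]:
        q=core(P[d["region"]],zlo,zhi)
        if d["p"]>minp and len(q)>30: out.append((d["p"],)+rect(q)+(np.round(np.median(q,0),3),))
    return out
E
python3 - <<'E'
from fit import *
o=objs("top","sanding_block",.127,.138); print(o)
p,c,a,(L,Wd),_=o[0]
if not(65<L<85 and 42<Wd<60): raise SystemExit
manip.move_linear([.23,.527,.30],.3)
yw=pick_yaw(c,.2,a); print(c,a,yw,ST(c))
go(c,.22,yw); manip.set_gripper(.075)
print(lin(c,.115,.12,guard=10)); manip.set_gripper(0.03); print(st())
lin(c,.24); print(st())
# place
t=W(.0975,.192); ps=PSI+ (np.pi if abs(yw-PSI)>np.pi/2 and yw>0 else -np.pi if yw<-np.pi/2 else 0)
go(t,.2,ps); print(st()); lin(t,.135); print(lin(t,.1145,.05,guard=6)); print(st())
manip.set_gripper(.065); lin(t,.25); print(st())
print(objs("top","sanding_block",.125,.14))
E
```

```text
[(0.68, array([0.50604581, 0.12211469]), np.float64(0.27115455672113664), (74.3, 49.4), array([0.506, 0.122, 0.132]))]
[0.50604581 0.12211469] 0.27115455672113664 0.27115455672113664 [-0.02747964  0.01912977]
False
t=5.5 w=0.0486 g=61.674206256866455 F=[-2.2  1.3 11.5] p=[0.5063 0.1222 0.1157]
t=6.4 w=0.0485 g=61.88145160675049 F=[-0.3 -1.2 -1.5] p=[0.5057 0.1221 0.2393]
t=7.3 w=0.0484 g=61.83835744857788 F=[ 1.2 -0.5 -0.2] p=[0.6165 0.3035 0.1998]
True
t=8.3 w=0.0483 g=65.17653107643127 F=[-2.1 -0.9  9.4] p=[0.6164 0.3047 0.115 ]
t=9.7 w=0.0649 g=0.0 F=[-0.  -0.5  0.5] p=[0.6162 0.3046 0.2492]
[(0.94, array([0.61682489, 0.30505487]), np.float64(0.07291755870582972), (76.1, 51.0), array([0.615, 0.305, 0.131]))]
```

Block is on the strip. Now the stop bar, pushed with closed fingers.

```bash
python3 - <<'E'
from fit import *
H=W(.135,-.138); r=.215; print("block",ST([.6168,.3050]))
manip.set_gripper(0)
def pose(th,off):
    ph=np.pi+PSI-th; pu=ph-np.pi/2
    return H+r*np.array([np.cos(ph),np.sin(ph)])-off*np.array([np.cos(pu),np.sin(pu)]), pu
xy,pu=pose(.05,.045); y0=pick_yaw(xy,.2,pu); d=y0-pu; print(xy,y0)
go(xy,.25,y0); lin(xy,.124,.2,guard=10); print(st())
off=.021
for th in np.arange(.05,1.5,.12):
    xy,pu=pose(th,off); lin(xy,.124,.15,pu+d)
print(st())
xy,pu=pose(1.571,off); lin(xy,.124,.08,pu+d); print(st())
xy,pu=pose(1.571,off-.010); print(lin(xy,.124,.04,guard=14),st())
o=manip.observe()["position"]; print("tcp station",ST(o))
lin(W(.07,.077),.124); lin(W(.07,.077),.25)
s=snapshot("top"); P=cloud(s); cv2.imwrite("pics/v3.png",cv2.resize(s["frame"][70:330,110:510],(800,520)))
z=P[...,2]; m=clean((z>.136)&(z<.146)&(P[...,0]>.62)&(P[...,0]<.72)&(P[...,1]>-.06)&(P[...,1]<.27))
q=P[m]; print("bar",rect(q),ST(rect(q)[0]), "expect yaw",PSI-np.pi/2); print(st())
E
```

```text
block [0.0978822 0.1923289]
[ 0.46739953 -0.07303449] 1.6027963267948966
t=13.0 w=-0.0000 g=0.0 F=[ 0.3 -0.4 -0.6] p=[ 0.4678 -0.073   0.1247]
t=17.2 w=0.0000 g=0.0 F=[-0.3 -0.3 -0.8] p=[0.6248 0.1867 0.1239]
t=17.6 w=0.0001 g=0.0 F=[-0.5  0.  -0.3] p=[0.6419 0.1909 0.124 ]
True t=17.8 w=0.0000 g=4.1227273643016815 F=[-7.8 -1.3  6.9] p=[0.6423 0.191  0.1233]
tcp station [0.11400628 0.07664143]
bar (array([0.67263922, 0.06110342]), np.float64(-1.4952243621410712), (164.2, 22.1)) [ 0.13355668 -0.05532184] expect yaw -1.4887963267948965
t=19.2 w=-0.0004 g=0.0 F=[ 0.2 -0.1 -0.1] p=[0.5982 0.1878 0.2491]
```

View pics/v3.png

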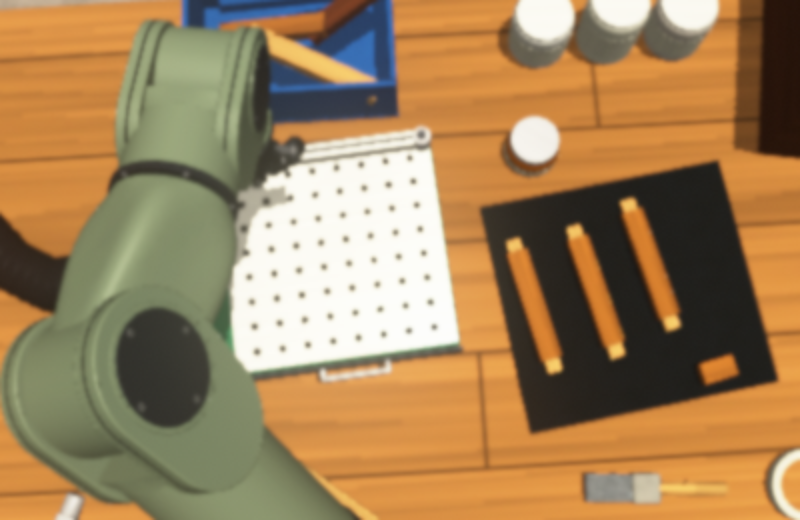

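The bar lies along the far edge, crop (280,155)–(422,135), matching the end-stop angle within 0.01 rad. Next the damper.

```bash
python3 - <<'E'
from fit import *
c=np.array([.531,.4017]); a=.09
yw=pick_yaw(c,.2,a); 
q0,q1=(manip.ik([*c,.14],down(yw+d)) for d in(0,.9)); print(yw,q0 is not None,q1 is not None)
go(c,.25,yw); manip.set_gripper(.045); lin(c,.15); print(lin(c,.124,.08,guard=8)); manip.set_gripper(0.0); print(st())
o=manip.observe()["position"]
for k in (.3,.6,.9+PSI-a): lin(c,o[2],.1,yw+k); manip.wait(.1)
manip.wait(.3); print(st(),manip.observe()["wrist_torque"])
manip.set_gripper(.045); lin(c,.25); 
go(W(-.05,.0),.3,yw)
s=snapshot("scene"); np.savez("s1.npz",P=cloud(s),f=s["frame"])
P=cloud(s); z=P[...,2]
kn=(z>.137)&(z<.15)&(abs(P[...,1]-.40)<.06)&(abs(P[...,0]-.53)<.06);print(" knob",rect(P[kn]),kn.sum(), "want",.9+PSI)
s=snapshot("top"); P=cloud(s); z=P[...,2]; kn=(z>.137)&(z<.15)&(abs(P[...,1]-.40)<.06)&(abs(P[...,0]-.53)<.06);print(" knob",rect(P[kn]),kn.sum())
cv2.imwrite("pics/v4.png",np.hstack([cv2.resize(s["frame"][170:240,130:210],(400,350)),cv2.resize(np.load("s1.npz")["f"][130:180,390:447],(400,350))]))
print(st())
for o in objs("top","rail0",.018,.029): print(o)
E
```

```text
3.231592653589793 True True
False
t=23.3 w=0.0102 g=62.011810541152954 F=[0.5 4.9 2.8] p=[0.531  0.4026 0.1246]
t=25.2 w=0.0108 g=60.843361616134644 F=[ 2.5  9.9 -5.8] p=[0.5309 0.4029 0.1247] [ 2.20347947 -0.65051348  0.08635961]
 knob (array([0.53192346, 0.40154877]), np.float64(1.093547473124446), (56.6, 18.1)) 60 want 0.982
 knob (array([0.53042236, 0.40269049]), np.float64(0.9858283994061114), (57.9, 11.8)) 84
t=27.9 w=0.0450 g=0.0 F=[-0.1 -0.6 -0.4] p=[0.4853 0.1024 0.2998]
(0.97, array([ 0.54569092, -0.33521429]), np.float64(0.2365951813083691), (119.8, 32.6), array([ 0.546, -0.335,  0.023]))
```

View pics/v4.png

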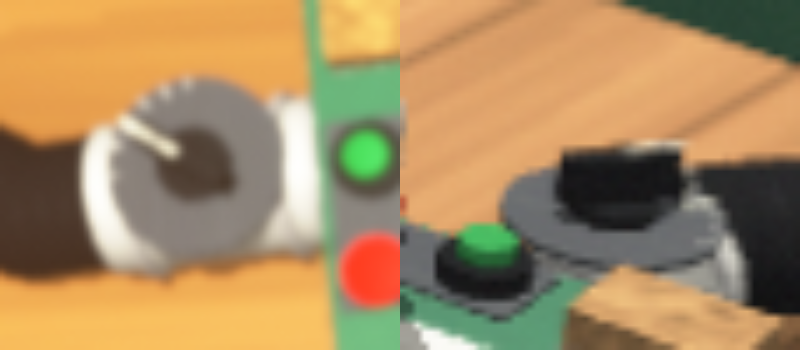

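The pointer now merges with the index line, left picture (125,120)–(180,155), measured at 0.986 against 0.982 wanted. Now the first rail.

```bash
cat > rail.py <<'E'
from fit import *
def look():
    go(W(.03,.09),.3,PSI); return [o for o in objs("top","rail0",.018,.029) if 185<o[3][0]<210 and 27<o[3][1]<40 and o[1][1]<-.08]
def do(ty):
    rs=sorted(look(),key=lambda o:-o[1][1]); print([(np.round(o[1],3),round(o[2],3),o[3]) for o in rs])
    _,c,a,_,_=rs[0]; yw=pick_yaw(c,.15,a); ps=yw-a+PSI
    go(c,.2,yw); manip.set_gripper(.055); lin(c,.05,.2); print(lin(c,.009,.06,guard=8)); manip.set_gripper(0.01); print(st())
    lin(c,.23,.2); print(st())
    if manip.observe()["width"]<.025: raise SystemExit("lost")
    t=W(.016,ty); go(t,.23,ps); lin(t,.14,.2); print(st())
    print(lin(t,.1175,.05,guard=5),st()); z=manip.observe()["position"][2]
    e=W(.032,ty); print("bar contact",lin(e,z+.0005,.03,guard=5),st(),ST(manip.observe()["position"]))
    manip.set_gripper(.045); p=manip.observe()["position"]; lin(p[:2],.25,.2)
E
python3 - <<'E'
from rail import *
do(.08)
print(len(look())); s=snapshot("scene"); P=cloud(s)
for d in trace("scene","rail0"):
    q=core(P[d["region"]],.126,.138)
    if len(q)>100: r=rect(q); print(d["p"],r,ST(r[0]),r[1]-PSI)
cv2.imwrite("pics/v5.png",cv2.resize(s["frame"][100:400,100:500],(800,600))); print(st())
E
```

```text
[(array([ 0.459, -0.168]), np.float64(0.253), (194.1, 31.1)), (array([ 0.474, -0.26 ]), np.float64(0.246), (196.7, 31.6)), (array([ 0.509, -0.343]), np.float64(0.248), (196.2, 32.5))]
False
t=34.0 w=0.0285 g=59.825119972229004 F=[-1.7  0.2 10.3] p=[ 0.4589 -0.1684  0.0096]
t=35.2 w=0.0288 g=59.09761726856232 F=[ 0.2  0.3 -1.3] p=[ 0.4585 -0.1681  0.2293]
t=37.2 w=0.0286 g=59.0764582157135 F=[ 0.2  0.6 -0.1] p=[0.5449 0.1857 0.141 ]
True t=37.7 w=0.0284 g=60.50659418106079 F=[-2.1 -0.9 11.9] p=[0.5442 0.1865 0.1176]
bar contact True t=37.9 w=0.0281 g=60.09100556373596 F=[-0.4  0.6  7. ] p=[0.5445 0.1865 0.1176] [0.01612055 0.08011703]
2
0.68 (array([0.54446838, 0.18364044]), np.float64(0.08872827172206099), (189.2, 36.3)) [0.01585329 0.07730167] 0.006728271722060988
0.21 (array([0.6717384 , 0.10740552]), np.float64(-1.4920403033865295), (281.5, 21.9)) [ 0.13645141 -0.00910154] -1.5740403033865296
t=39.5 w=0.0450 g=0.0 F=[ 0.1 -0.5  0. ] p=[0.5571 0.1974 0.2989]
```

View pics/v5.png

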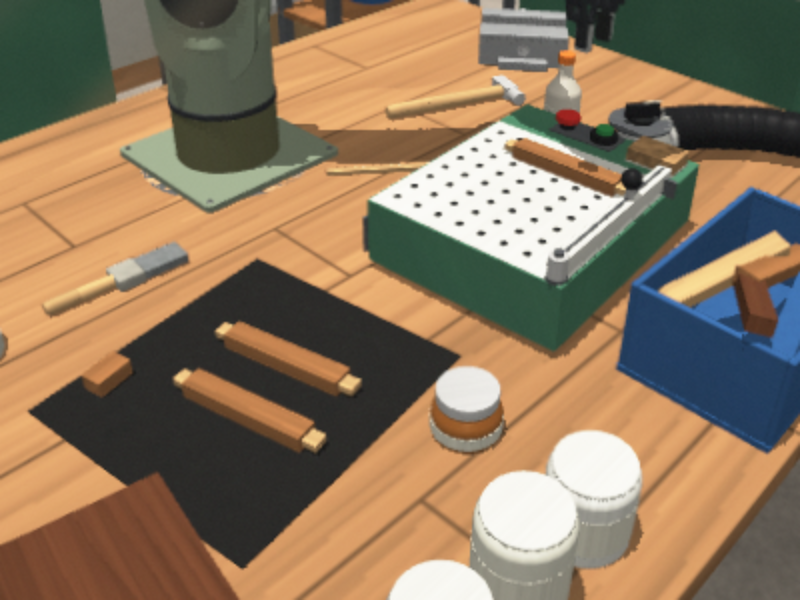

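Rail one lies square but about 9 mm short of the bar, because the guard tripped on deck contact. I'll place the others, then push all three home from their near ends with closed fingers.

```bash
sed -i '/bar contact/d' rail.py; cat >> rail.py <<'E'
def deck():
    s=snapshot("scene"); P=cloud(s); out=[]
    for d in trace("scene","rail0"):
        q=core(P[d["region"]],.126,.138)
        if len(q)>100:
            r=rect(q)
            if 150<r[2][0]<215: out.append((np.round(ST(r[0]),4),round(r[1]-PSI,3),r[2]))
    return out,s
E
python3 - <<'E'
from rail import *
do(.0); do(-.08)
print(len(look()))
o,s=deck(); [print(x) for x in o]
cv2.imwrite("pics/v6.png",cv2.resize(s["frame"][100:400,100:500],(800,600))); print(st())
E
```

```text
[(array([ 0.474, -0.26 ]), np.float64(0.25), (196.5, 32.7)), (array([ 0.509, -0.343]), np.float64(0.235), (195.7, 32.5))]
False
t=44.0 w=0.0286 g=60.16032636165619 F=[-0.6  0.3  8.5] p=[ 0.474  -0.2597  0.0095]
t=45.2 w=0.0284 g=59.19154107570648 F=[ 0.4 -0.8 -0.4] p=[ 0.4735 -0.2594  0.2292]
t=47.2 w=0.0285 g=59.17930841445923 F=[-0.1  0.5  0.1] p=[0.5514 0.1059 0.1409]
True t=47.7 w=0.0285 g=60.50816059112549 F=[-2.3  0.2 11. ] p=[0.5507 0.1067 0.1175]
[(array([ 0.509, -0.343]), np.float64(0.24), (195.5, 30.9))]
False
t=53.8 w=0.0284 g=60.360857248306274 F=[-1.1  0.9  6.6] p=[ 0.509  -0.3432  0.0096]
t=55.0 w=0.0284 g=59.417442083358765 F=[-0.6 -0.6 -1.5] p=[ 0.5086 -0.3429  0.2292]
t=57.0 w=0.0282 g=59.37313735485077 F=[ 0.6  0.1 -0.8] p=[0.5579 0.0261 0.1409]
True t=57.5 w=0.0284 g=60.733702182769775 F=[-1.7  1.5 11.1] p=[0.5573 0.027  0.1176]
0
(array([ 0.0174, -0.0022]), np.float64(-0.006), (193.0, 35.3))
(array([0.0137, 0.0784]), np.float64(-0.008), (197.3, 35.9))
(array([ 0.0143, -0.083 ]), np.float64(0.003), (196.5, 33.2))
t=59.5 w=0.0449 g=0.0 F=[ 1.2 -1.2 -0.1] p=[0.5577 0.1965 0.2998]
```

View pics/v6.png

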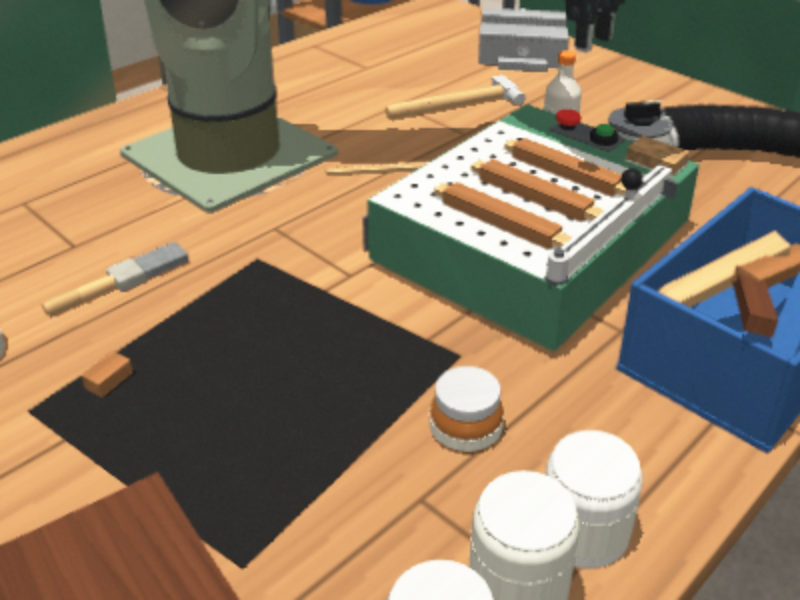

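The mat is empty except for the offcut, and the three rails sit parallel on the deck a little short of the bar. Pushing them home.

```bash
python3 - <<'E'
from rail import *
manip.set_gripper(0); yw=pick_yaw(W(-.125,0),.2,PSI)
for y in(.079,-.001,-.081):
    a=W(-.128,y); go(a,.22,yw); lin(a,.122,.2); manip.wait(.2)
    g=lin(W(-.078,y),.122,.03,guard=4); print(g,ST(manip.observe()["position"]),st())
    lin(W(-.128,y),.122); lin(a,.22,.3)
go(W(.03,.19),.3,yw)
o,s=deck(); [print(x) for x in o]
cv2.imwrite("pics/v7.png",cv2.resize(s["frame"][140:260,270:470],(800,480),interpolation=cv2.INTER_CUBIC)); print(st())
P=cloud(s);z=P[...,2]; m=clean((z>.136)&(z<.146)&(P[...,0]>.62)&(P[...,0]<.72)&(P[...,1]>-.06)&(P[...,1]<.27)); print("bar",rect(P[m]))
E
```

```text
True [-0.08605148  0.07903841] t=63.0 w=0.0001 g=0.8181639471149538 F=[-2.  -0.2  0.9] p=[0.4428 0.177  0.1216]
True [-0.0860094 -0.0008883] t=66.4 w=0.0005 g=0.7473305553139653 F=[-2.2  0.5  0.4] p=[0.4494 0.0974 0.1216]
True [-0.08603346 -0.08082195] t=69.8 w=0.0001 g=0.7572128475294448 F=[-1.8  0.   1.7] p=[0.4559 0.0177 0.1216]
(array([0.0201, 0.0776]), np.float64(-0.008), (179.5, 38.2))
(array([ 0.019, -0.083]), np.float64(0.02), (187.8, 33.7))
(array([ 0.02  , -0.0026]), np.float64(-0.02), (186.0, 34.3))
t=72.1 w=0.0003 g=0.0 F=[-0.1  0.9 -0.5] p=[0.5496 0.2959 0.2999]
bar (array([0.66904144, 0.10914791]), np.float64(-1.4865545660479942), (286.5, 26.3))
```

View pics/v7.png

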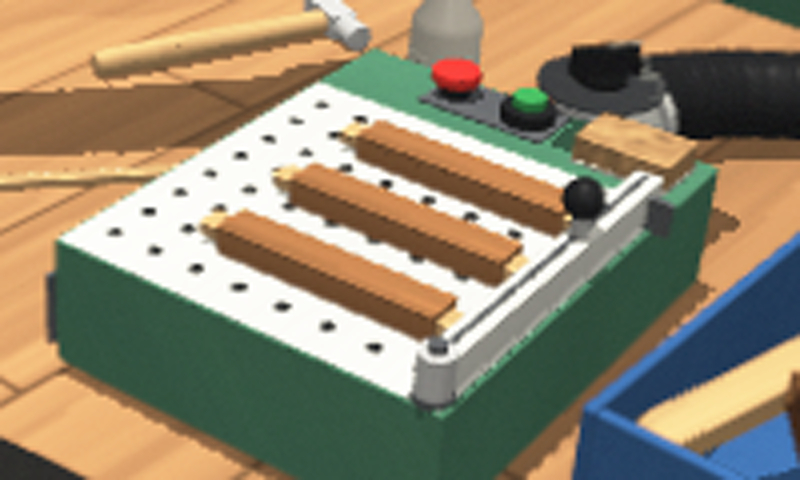

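All three pushes ended at the same TCP x, -0.0860, which is exactly where contact with the bar was predicted. I'll check from the top camera, then press start.

```bash
python3 - <<'E'
from rail import *
b=np.array([.527,.303]); yw=pick_yaw(b,.2,PSI)
manip.set_gripper(0); 
go(np.array([.40,.45]),.32,yw)
s=snapshot("top"); P=cloud(s)
for l,z0,z1 in(("rail0",.126,.138),("sanding_block",.125,.14)):
    for d in trace("top",l):
        q=core(P[d["region"]],z0,z1)
        if len(q)>60: r=rect(q); print(l,np.round(ST(r[0]),4),round(r[1]-PSI,3),r[2])
for l in("start","start_top"):
    for d in trace("top",l)[:1]: print(l,d["p"],np.nanmedian(P[d["region"]],0))
z=P[...,2]; kn=(z>.137)&(z<.15)&(abs(P[...,1]-.40)<.06)&(abs(P[...,0]-.53)<.06);print("knob",rect(P[kn]),kn.sum())
cv2.imwrite("pics/v8.png",cv2.resize(s["frame"][100:280,150:350],(800,600)))
E
```

```text
rail0 [0.0241 0.0805] -0.011 (197.9, 30.3)
rail0 [ 0.0226 -0.0797] 0.005 (196.5, 29.3)
rail0 [0.0235 0.0005] -0.003 (198.0, 30.0)
sanding_block [0.098  0.1912] -0.05 (76.8, 51.3)
start 0.5 [0.5250131  0.30552603 0.13135466]
start_top 0.62 [0.36883645 0.40367066 0.11113282]
knob (array([0.52984344, 0.40183408]), np.float64(0.9861466471563762), (58.1, 11.7)) 82
```

View pics/v8.png

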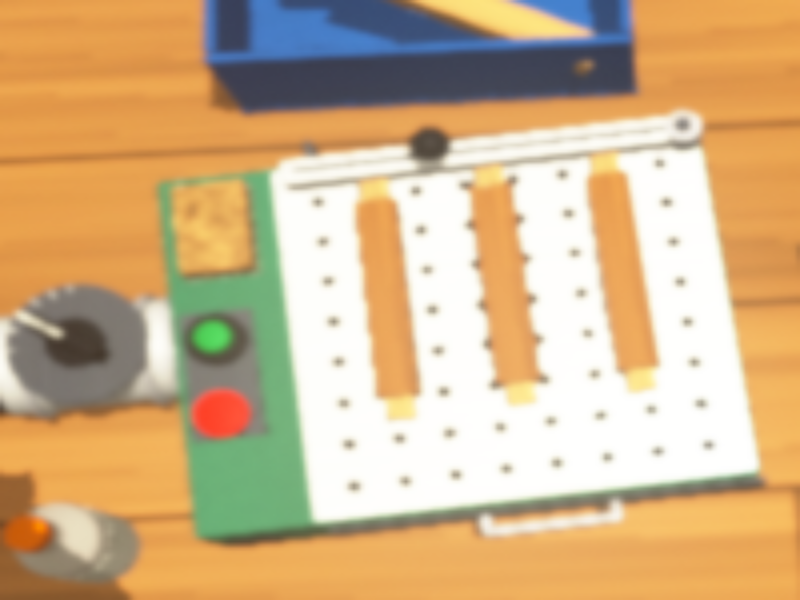

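All three rail ends touch the bar, at crop (375,183), (488,172) and (605,160), with x about 23–24 mm. The block and pointer are right too. Pressing start at (0.526, 0.304).

```bash
python3 - <<'E'
from rail import *
b=np.array([.526,.304]); yw=pick_yaw(b,.2,PSI)
go(b,.22,yw); lin(b,.145,.15); manip.wait(.2)
g0=lin(b,.120,.02,guard=2); print(g0,st())
g=lin(b,.118,.015,guard=10); print(g,st()); manip.wait(.3); print(st())
lin(b,.25,.1); go(np.array([.40,.45]),.32,yw)
s=snapshot("top"); P=cloud(s)
for d in trace("top","rail0"):
    q=core(P[d["region"]],.126,.138)
    if len(q)>60: r=rect(q); print(np.round(ST(r[0]),4),round(r[1]-PSI,3),r[2])
d=trace("top","start")[0]; print(d["p"],np.nanmedian(P[d["region"]],0))
E
```

```text
True t=77.2 w=0.0001 g=1.4113985002040863 F=[-0.2  0.   2.6] p=[0.5259 0.3039 0.1298]
True t=77.5 w=-0.0001 g=5.897232896386413 F=[-2.3 -1.4 12.6] p=[0.5259 0.304  0.1279]
t=77.8 w=-0.0001 g=6.54171216810937 F=[-3.2 -1.4 13.4] p=[0.526  0.304  0.1279]
[0.0238 0.0004] -0.003 (199.4, 30.2)
[0.0244 0.0808] -0.013 (197.9, 30.9)Traceback (most recent call last):
  File "<stdin>", line 11, in <module>
IndexError: list index out of range
```

Probably bottomed out. I'll press again with a force profile to be sure, and recheck the third rail, which the network missed.

```bash
python3 - <<'E'
from rail import *
def chk():
    s=snapshot("top"); P=cloud(s); n=[]
    for d in trace("top","rail0"):
        q=core(P[d["region"]],.126,.138)
        if len(q)>60: r=rect(q); n.append((np.round(ST(r[0]),4),round(r[1]-PSI,3),r[2]))
    return n,s
for _ in range(3):
    n,s=chk(); print(n)
    if len(n)==3: break
b=np.array([.526,.304]); yw=pick_yaw(b,.2,PSI)
go(b,.22,yw); lin(b,.140,.15); manip.wait(.3); f0=manip.observe()["contact_force"][2]
for z in np.arange(.135,.1255,-.001):
    lin(b,z,.01); manip.wait(.15); o=manip.observe(); f=o["contact_force"][2]-f0; print(round(z,4),round(o["position"][2],4),round(f,1))
    if f>18: break
manip.wait(.3); lin(b,.25,.1); go(np.array([.40,.45]),.32,yw)
for _ in range(3):
    n,s=chk(); print(n)
    if len(n)==3: break
P=cloud(s);print("button z",np.nanmedian(P[(np.hypot(P[...,0]-.526,P[...,1]-.304)<.008)],0)); print(st())
cv2.imwrite("pics/v9.png",cv2.resize(s["frame"][100:280,150:350],(800,600)))
E
```

```text
[(array([ 0.0238, -0.0798]), np.float64(0.001), (198.2, 29.7)), (array([0.0237, 0.0808]), np.float64(-0.014), (197.9, 31.1)), (array([0.0242, 0.0004]), np.float64(-0.004), (198.7, 30.3))]
0.135 0.135 0.3
0.134 0.134 0.1
0.133 0.1331 1.1
0.132 0.132 1.6
0.131 0.1311 2.1
0.13 0.13 2.9
0.129 0.129 3.1
0.128 0.1281 5.2
0.127 0.1278 18.4
[(array([ 0.0231, -0.0799]), np.float64(0.0), (199.4, 29.7)), (array([0.0236, 0.0807]), np.float64(-0.007), (197.4, 30.9)), (array([0.0222, 0.0003]), np.float64(-0.008), (197.1, 30.2))]
button z [0.52601951 0.30469188 0.13189371]
t=88.8 w=-0.0000 g=0.0 F=[ 0.1  0.1 -0.9] p=[0.4009 0.449  0.3196]
```

View pics/v9.png

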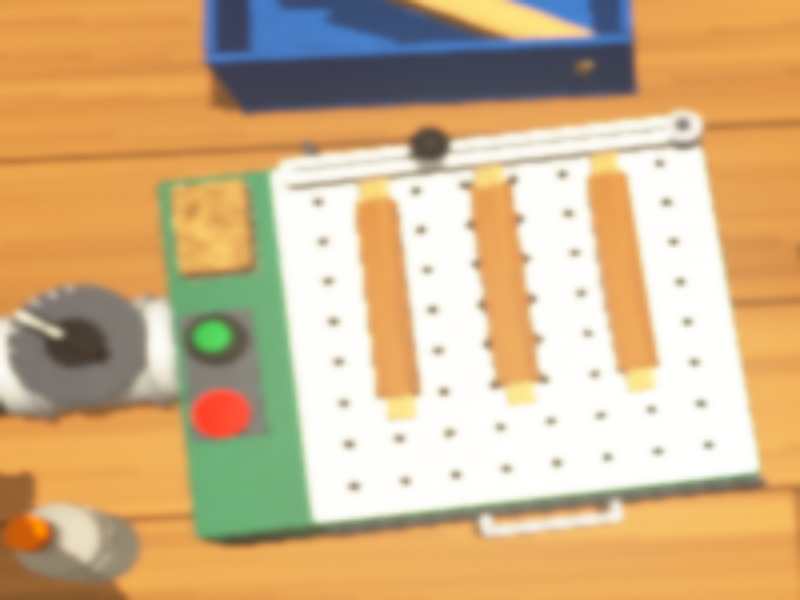

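The force profile shows a full 5 mm press: a spring from z 0.133 and a hard stop at 0.128. The picture shows everything in place and the button released.

```bash
python3 -c "
from bench import hand_in; print(hand_in())"
```

```text
the job is handed in; nothing more can be done
None
```

I handed the job in at about 89 s with every step done. The stop bar is seated, the three rails present are square against it, the block is on the side strip and the damper is on the index line. I pressed the start button right down twice (the second press to confirm full travel) and let it go; no verdict came back.

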